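Feel three hinged book supports for play and peg the worn one

TASK

One of the three hinged book supports on the counter has a worn hinge. Rock each steel plate gently by its upper part, first pushing it away from you to its stop and then pulling it back towards you to its other stop, never pressing or squeezing a plate with more than 25 N, until you find the one that rocks much too far. Leave that plate leaning towards you at its stop, and reject it by standing the marker peg fully home in the hole of that support's own block; leave the book, the card box and the stamp alone.

Things in the scene. Friction and masses are not known exactly. Their poses are not given: they have to be found in the camera images.
- support_a: the rightmost (from the robot) of three alike hinged book supports, fixed to the counter: a pale oak block 132 long (own x -85 to +47), 84 wide (y), 30 high, with a steel plate standing on a hinge across it. Origin: underside of the block, straight below the hinge, which runs along own y, 40 above the counter. Own x points away from the robot, z up; yaw within 0.35
- leaf_a: the hinged steel plate of support_a, 130 to 350 g; origin on its hinge axis, z up the plate. Friction (about 1.2 N at the top edge) keeps it where it is left; firm stops each way (yield 0.1 mm per N). Sound: top edge moves 2 to 3 mm either way from upright. Worn: 8 to 10 mm. Exactly one is worn, any of the three; at the start all stand within 1.6 mm of upright, alike
- top_a (a point): middle of the top edge of plate leaf_a, 85 above its hinge axis, 125 above the counter; swings with the plate. The plate is 10 thick (along x), 66 wide up to 102 above the counter and 48 wide above that
- hole_a (a point): centre of the mouth of the round peg hole in the block of support_a, on the robot's side of its plate: 62 mm in front of the hinge (own -x), mouth 30 above the counter, 23 wide, 20 deep, so its floor is 10 above the counter
- support_b: the middle (from the robot) of three alike hinged book supports, fixed to the counter: a pale oak block 132 long (own x -85 to +47), 84 wide (y), 30 high, with a steel plate standing on a hinge across it. Origin: underside of the block, straight below the hinge, which runs along own y, 40 above the counter. Own x points away from the robot, z up; yaw within 0.35
- leaf_b: the hinged steel plate of support_b, 130 to 350 g; origin on its hinge axis, z up the plate. Friction (about 1.2 N at the top edge) keeps it where it is left; firm stops each way (yield 0.1 mm per N). Sound: top edge moves 2 to 3 mm either way from upright. Worn: 8 to 10 mm. Exactly one is worn, any of the three; at the start all stand within 1.6 mm of upright, alike
- top_b (a point): middle of the top edge of plate leaf_b, 85 above its hinge axis, 125 above the counter; swings with the plate. The plate is 10 thick (along x), 66 wide up to 102 above the counter and 48 wide above that
- hole_b (a point): centre of the mouth of the round peg hole in the block of support_b, on the robot's side of its plate: 62 mm in front of the hinge (own -x), mouth 30 above the counter, 23 wide, 20 deep, so its floor is 10 above the counter
- support_c: the leftmost (from the robot) of three alike hinged book supports, fixed to the counter: a pale oak block 132 long (own x -85 to +47), 84 wide (y), 30 high, with a steel plate standing on a hinge across it. Origin: underside of the block, straight below the hinge, which runs along own y, 40 above the counter. Own x points away from the robot, z up; yaw within 0.35
- leaf_c: the hinged steel plate of support_c, 130 to 350 g; origin on its hinge axis, z up the plate. Friction (about 1.2 N at the top edge) keeps it where it is left; firm stops each way (yield 0.1 mm per N). Sound: top edge moves 2 to 3 mm either way from upright. Worn: 8 to 10 mm. Exactly one is worn, any of the three; at the start all stand within 1.6 mm of upright, alike
- top_c (a point): middle of the top edge of plate leaf_c, 85 above its hinge axis, 125 above the counter; swings with the plate. The plate is 10 thick (along x), 66 wide up to 102 above the counter and 48 wide above that
- hole_c (a point): centre of the mouth of the round peg hole in the block of support_c, on the robot's side of its plate: 62 mm in front of the hinge (own -x), mouth 30 above the counter, 23 wide, 20 deep, so its floor is 10 above the counter
- peg: marker peg of dark wood, a plain round pin 20 in diameter, 70 high, about 50 g, standing loose on the counter to the robot's right. Origin: centre of its underside, z up along the pin
- book: bystander: closed dark red book lying flat, 110 x 170 x 30, origin centre of its underside
- cardbox: bystander: open wooden box of index cards, 100 x 150 x 70, origin centre of its underside
- stamp: bystander: turned wooden hand stamp, 44 in diameter, 70 high, standing; origin centre of its underside
There are look-alikes about, which are no part of the job. Leave any pink or red look-alike of the peg alone.

How it is judged (in metres and radians):
On the way, in this order (a step that is already met when the one before it is completed fails the run):
1. the worn plate has been pushed away from the robot, its top edge more than 6 mm beyond upright ((x of top_a in the frame of support_a above 0.006 m or x of top_b in the frame of support_b above 0.006 m or x of top_c in the frame of support_c above 0.006 m)), for 0.05 s.
2. the worn plate has been pulled back towards the robot, its top edge more than 6 mm before upright ((x of top_a in the frame of support_a below -0.006 m or x of top_b in the frame of support_b below -0.006 m or x of top_c in the frame of support_c below -0.006 m)), for 0.05 s.
At the end, for the whole second after the job is handed in: the marker peg stands at rest in the hole of the worn support (underside more than 16 mm below the mouth, within 5 mm of the hole's centre, upright within 0.15 rad), and that support's plate still leans towards the robot, its top edge more than 5.5 mm before upright (a sound plate cannot) (((x of top_a in the frame of support_a below -0.0055 m and horizontal distance between peg and hole_a below 0.005 m and z of peg in the frame of hole_a below -0.016 m) or (x of top_b in the frame of support_b below -0.0055 m and horizontal distance between peg and hole_b below 0.005 m and z of peg in the frame of hole_b below -0.016 m) or (x of top_c in the frame of support_c below -0.0055 m and horizontal distance between peg and hole_c below 0.005 m and z of peg in the frame of hole_c below -0.016 m)) and angle between peg's own z axis and vertical below 0.15 rad and linear speed of peg below 0.01 m/s); the robot touches nothing.
It fails at once if a plate is pressed, squeezed or knocked with more than 25 N (contact force between any of the fingers, the arm and leaf_a above 25 N or contact force between any of the fingers, the arm and leaf_b above 25 N or contact force between any of the fingers, the arm and leaf_c above 25 N).
It fails at once if the book, card box or stamp is moved by more than 10 mm (distance of any of book, cardbox, stamp from where it was at the start of the episode above 0.01 m).
It also fails if it takes over 72 s, if anything falls off the work surface, if the arm or the gripper's body presses on something with over 40 N, if the wrist force passes 120 N, or if a joint passes its speed limit or range.

ROBOT

A 6-joint arm with a two-finger parallel gripper is mounted at the origin on the work surface. World frame = base frame: x ahead of the robot, y to its left, z up, the work surface at z = 0. Lengths are in mm, angles in degrees, forces in N, time in s.
With the tool pointing down it reaches from about 300 to 850 mm from the base axis. Payload 4.2 kg.
Tool frame: the origin (TCP) lies at the very end of the fingers, on their centre line; the grasp point (between the pads) lies 19 mm behind it (env.grip_depth is the distance from the TCP to the grasp point, in mm); z points along the fingers, y is the line along which they close (so a half turn about z gives the same grasp; the last joint's range is limited). The gripper opens to 91 mm and grips with 3 to 60 N. Pads are 32 mm wide; open, the fingers measure 118 mm over their backs; the gripper's body (76 mm by 178 mm) begins 60 mm behind the grasp point.
Start: joints at [-71.104, 18.312, 89.639, -0, 72.044, -1.146], TCP at [197.062, -540.194, 213.976] pointing down, gripper open.
Joint ranges: [-177.97, 177.97], [-48.28, 115.42], [12.27, 149.76], [-77.06, 257.06], [2.81, 150.46], [-146.56, 146.56]. Speed limits (degrees/s): [147.25, 147.25, 180, 180, 180, 180].

INTERFACE

Orientations are given as [roll, pitch, yaw] about the fixed x, y, z axes, in that order (R = Rz(yaw) Ry(pitch) Rx(roll)).
In Python, from workcell import env, cams gives the robot as it stands.
- The arm moves only by the tool apply_moves, never from a script. Its argument "deltas" is a list of rows, each a list of 5 numbers: the shift along the tool's x, y, z in m, then the turn about the tool's z in rad, then the opening, from -1 (shut) to 1 (fully open), so that 0 is half open. In form: [[tx, ty, tz, roll, gripper], ...]. A call has 1 to 5 rows; each row is the pose to reach, as a shift and turn from the pose commanded when the call began, along the tool's axes at that moment; what a row does not reach only later rows make up. A row lasts 1/10 s, in which the tool goes at most 50 mm and 8.59 degrees, less where a joint would pass 70% of its speed; a pose out of reach is approached as far as the arm can. A call with a gripper value outside its range is refused whole. The fingers move at their own pace and stop on an object; "grip_force" is the grip in N (left out, the last holds). Time passes only in rows, so rows that repeat a pose let the fingers close. It gives the time, the measured TCP pose, the force, the opening and the grip force at its end, in the units of the state.
- env.state(): the state, without advancing time (a new reading comes with each control period).
- cams.grab_frame(name): name is "scene" or "top" or "wrist"; returns the picture (420x560x3 uint8, blue, green, red); there is no depth.
- cams.get_calibration(name): a dict with "mtx" (3x3 intrinsics, pixels), "k1" (the pictures are not rectified: a ray, as slopes to the right and down, at radius r is drawn at 1 + k1 r^2 times it, then the intrinsics apply), "eye" and "attitude" of the camera in the world; the wrist camera has in their place "tool_from_camera" (4x4, takes a point from camera to tool coordinates, whose origin is the TCP and whose axes are the flange's). Camera axes: x right, y down, z forward; pixel columns grow to the right and rows downward; lengths in mm; the calibration is good to about 2 mm. A picture is of the moment at which its call begins: read the wrist's pose just before it. get_calibration takes no time and is no camera call.
- env.job_done(): hands the job in; it is judged then, once.
The state is a dict: "time_s": time; "qpos": joint angles; "qvel": joint speeds; "effort": joint torques, N m; "ee_pos": TCP position; "ee_rot": TCP orientation; "force": force on the tool from outside, world axes, zero at the start; "torque": the same for the moment, N m; "gripper_width": finger opening in mm; "gripper_force": force on a finger pad.
Only numpy, scipy, OpenCV 4.12 (cv2) and the standard library are available. Lean on these libraries where they do the work, as an engineer would, in place of code of your own. Each camera call takes 0.05 s, during which the arm holds its last target. There are 200 camera calls.

## Working session

There is one attempt and no reset: what is moved stays moved. The work goes in short steps, Python scripts to look and compute and a tool call to move; the robot and the scene stay as the last step left them, time stands still between calls to the robot, and variables do not carry over. Pictures are saved under pics/ and viewed, at most 10 in all, crops included, and the job is handed in when it is done.

Besides the shell and the picture viewer there is one more tool, called after "Emit:" as name(argument=value, ...) on one line, values as JSON. apply_moves: Moves the arm, as the interface text tells. Its arguments: {"type":"object","properties":{"deltas":{"type":"array"},"grip_force":{"type":"number"}},"required":["deltas"]}

```bash
mkdir -p pics; ls; python3 - <<'E'
from workcell import env,cams
import cv2
print(env.state())
for n in("scene","top"):
    cv2.imwrite(f"pics/{n}0.png",cams.grab_frame(n)); print(n,cams.get_calibration(n))
print(cams.get_calibration("wrist"))
E
```

```text
pics
{'time_s': 0.0, 'qpos': array([-7.11035465e+01,  1.83493491e+01,  8.97062262e+01, -6.41704218e-04,
        7.20435583e+01, -1.14597414e+00]), 'qvel': array([-0.01087215,  0.00644834, -0.0885134 , -0.02015967, -0.08985862,
       -0.05461625]), 'effort': array([ 1.34642014e-03, -4.12455368e+01, -2.31969130e+01,  7.26241199e-02,
        4.56223497e-02, -1.62880160e-04]), 'ee_pos': array([ 196.89447791, -539.69963307,  213.14447676]), 'ee_rot': array([-1.79900874e+02, -1.37265623e-03,  2.00426248e+01]), 'force': array([0.23883591, 0.96199027, 0.07840762]), 'torque': array([-0.0187374 ,  0.04176429, -0.03826467]), 'gripper_force': 0.0, 'gripper_width': 91.07176015136069}
scene {'mtx': array([[405.20856139,   0.        , 283.19247563],
       [  0.        , 405.20856139, 213.44593172],
       [  0.        ,   0.        ,   1.        ]]), 'k1': -0.04544723055886147, 'eye': array([ 986.27286157, -338.63794983,  726.57063229]), 'attitude': array([-138.26112472,   -0.16188006,   51.6533627 ])}
top {'mtx': array([[478.40821009,   0.        , 285.48958532],
       [  0.        , 478.40821009, 212.48262714],
       [  0.        ,   0.        ,   1.        ]]), 'k1': -0.04252177990176021, 'eye': array([ 394.66703057,   -2.84681107, 1216.49821551]), 'attitude': array([-171.55496125,   -1.47002735,  -89.38388107])}
{'mtx': array([[328.91309733,   0.        , 275.28455576],
       [  0.        , 328.91309733, 215.00318315],
       [  0.        ,   0.        ,   1.        ]]), 'k1': -0.0577944501505908, 'tool_from_camera': array([[-3.96893701e-06, -9.72633070e-01, -2.32346532e-01,
         6.54081380e+01],
       [ 9.99999741e-01,  1.63376033e-04, -7.00995480e-04,
        -1.16062810e-01],
       [ 7.19771240e-04, -2.32346475e-01,  9.72632818e-01,
        -1.68841711e+02],
       [ 0.00000000e+00,  0.00000000e+00,  0.00000000e+00,
         1.00000000e+00]])}
```

View pics/top0.png

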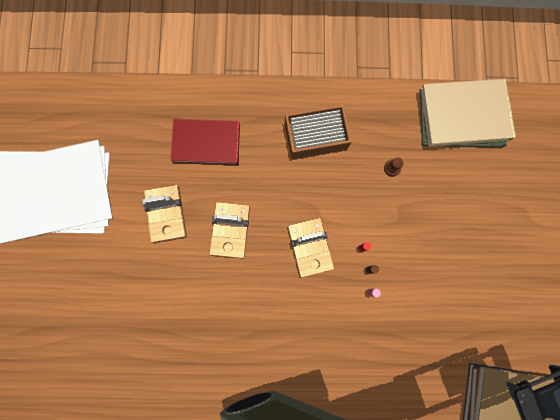

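View pics/scene0.png

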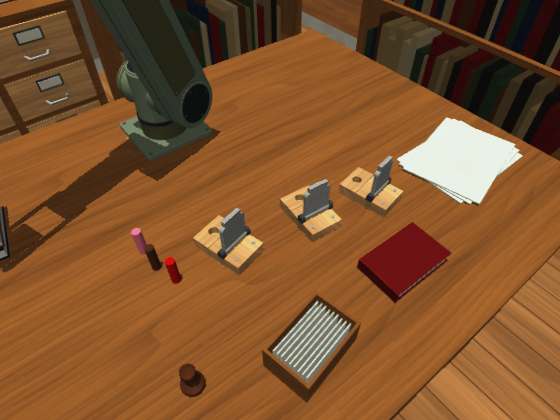

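The top view shows supports C, B and A at about (165,213), (230,230) and (311,247). The dark peg is at (373,270), between the red look-alike at (366,246) and the pink one at (376,293).

```bash
cat > h.py <<'E'
import numpy as np, cv2
from scipy.spatial.transform import Rotation as Ro
from workcell import env,cams
def pose(name,st=None):
    c=cams.get_calibration(name)
    if name!="wrist": return c,Ro.from_euler('xyz',c['attitude'],degrees=True).as_matrix(),c['eye']
    T=c['tool_from_camera'];R=Ro.from_euler('xyz',st['ee_rot'],degrees=True).as_matrix()
    return c,R@T[:3,:3],R@T[:3,3]+st['ee_pos']
def ray(px,name,z,st=None):
    "pixels -> world points on plane z"
    c,R,e=pose(name,st);K=c['mtx'];D=np.array([c['k1'],0,0,0])
    n=cv2.undistortPoints(np.float64(px).reshape(-1,1,2),K,D).reshape(-1,2)
    d=np.c_[n,np.ones(len(n))]@R.T
    return e+d*((z-e[2])/d[:,2])[:,None]
def proj(P,name,st=None):
    c,R,e=pose(name,st)
    rv=cv2.Rodrigues(R.T)[0]
    return cv2.projectPoints(np.float64(P).reshape(-1,1,3),rv,-R.T@e,c['mtx'],np.array([c['k1'],0,0,0]))[0].reshape(-1,2)
E
python3 - <<'E'
from h import *
im=cv2.imread('pics/top0.png');hsv=cv2.cvtColor(im,cv2.COLOR_BGR2HSV)
for p in[(165,222),(230,240),(311,262),(200,300),(373,270),(371,268),(394,165)]:print(p,hsv[p[1],p[0]])
m=cv2.inRange(hsv,(10,60,185),(28,170,255));m[:170]=0;m[290:]=0
m=cv2.morphologyEx(m,cv2.MORPH_OPEN,np.ones((3,3)))
cv2.imwrite('pics/m.png',np.hstack([cv2.resize(im[175:305,130:400],None,fx=2.9,fy=2.9)]))
n,l,s,c=cv2.connectedComponentsWithStats(m)
for i in range(1,n):
    if s[i,4]>60:print(s[i],c[i])
E
```

```text
(165, 222) [ 19 105 247]
(230, 240) [ 22  96 248]
(311, 262) [ 20 102 247]
(200, 300) [ 13 154 194]
(373, 270) [ 10 153 128]
(371, 268) [ 10 156 111]
(394, 165) [ 10 154 104]
[169 170 185   8 842] [265.2327791  174.21021378]
[ 382  170  150   11 1012] [454.99110672 175.36561265]
[144 185  35  15 318] [162.58490566 191.83647799]
[226 191  26   5  92] [237.06521739 193.04347826]
[334 191  43   4 153] [355.7254902  192.41176471]
[255 193  23   3  69] [266. 194.]
[182 194  39   8 183] [197.18579235 196.26229508]
[296 197  53   8 230] [320.12173913 201.06086957]
[385 198  40   7 180] [403.34444444 200.67222222]
[ 215  201   97   19 1214] [258.96128501 210.30230643]
[428 204  54   8 377] [455.51724138 207.58355438]
[   0  206  247   54 5289] [154.6791454  237.86557005]
[320 206  77  20 903] [356.27685493 215.33887043]
[452 213  59  10 385] [483.66233766 217.06493506]
[529 213  31  14 293] [544.68600683 218.86006826]
[289 218  34  21 430] [305.35813953 227.90930233]
[186 223  25  10 181] [197.22099448 226.77900552]
[ 297  226  256   51 4396] [381.4688353  249.24499545]
[506 231  54  17 486] [540.39711934 237.51234568]
[254 233  34   4 115] [271.66956522 234.25217391]
[245 251  50  11 361] [274.57894737 255.4432133 ]
[180 263  65   5 270] [213.54444444 264.62222222]
[403 266  57   4 213] [430.30985915 267.3943662 ]
[242 268  55   5 174] [269.6954023 270.7816092]
[443 272  42   3 126] [463.5 273. ]
[240 277  30   5 134] [253.25373134 278.8880597 ]
[  39  281  251    9 1338] [168.06203288 286.33707025]
[  0 283  24   4  79] [ 10.74683544 284.17721519]
[379 283  54   7 247] [405.05668016 286.09716599]
[325 286  42   4 145] [345.04137931 287.59310345]
```

View pics/m.png

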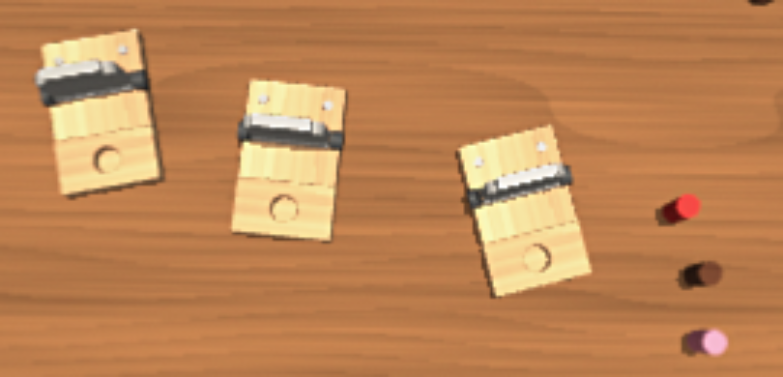

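The crop shows the three blocks clearly, each with its hole on the near (bottom) side. The near parts of the blocks and all four corners are visible.

```bash
cat > loc.py <<'E'
from h import *
im=cv2.imread('pics/top0.png');hsv=cv2.cvtColor(im,cv2.COLOR_BGR2HSV)
m=cv2.inRange(hsv,(12,40,222),(30,150,255))
S={}
for k,(x,y,w,h) in dict(c=(138,180,52,66),b=(205,198,50,64),a=(283,213,54,68)).items():
    mm=np.zeros_like(m);mm[y:y+h,x:x+w]=m[y:y+h,x:x+w]
    mm=cv2.morphologyEx(mm,cv2.MORPH_OPEN,np.ones((2,2)))
    p=np.argwhere(mm>0)[:,::-1]
    W=ray(p,'top',30)[:,:2]
    (cx,cy),(a,b),t=cv2.minAreaRect(W.astype(np.float32))
    if a<b:a,b,t=b,a,t+90
    t=(t+90)%180-90
    u=np.array([np.cos(np.radians(t)),np.sin(np.radians(t))])
    o=np.array([cx,cy])+19*u
    S[k]=(o,t,o-62*u)
    if __name__=='__main__':
        print(k,len(p),'size',a,b,'yaw',t,'hinge',o,'hole',o-62*u)
        # independent: block corners by image; scene-camera consistency of hole
        print('  hole px pred top',proj([*(o-62*u),30],'top'),'scene',proj([*(o-62*u),30],'scene'))
E
python3 loc.py; python3 - <<'E'
from h import *
top=cv2.imread('pics/top0.png');sc=cv2.imread('pics/scene0.png')
# peg: dark top in top view; refine with both views
h=cv2.cvtColor(top,cv2.COLOR_BGR2HSV)
for n,(x,y) in dict(red=(366,246),peg=(374,269),pink=(376,293)).items():print(n,ray([(x,y)],'top',70))
print(h[262:278,364:384,2])
P=ray([(374,269)],'top',70)[0];B=P.copy();B[2]=0
print(proj([P,B],'scene'))
E
```

```text
c 1276 size 130.86923217773438 83.47655487060547 yaw 10.918229103088379 hinge [582.2595261  274.31304361] hole [521.38181906 262.56975683]
  hole px pred top [[167.01469475 230.60901966]] scene [[355.63878152 178.92071086]]
b 1369 size 131.2869110107422 83.8849105834961 yaw -4.9461212158203125 hinge [543.29460454 104.37091949] hole [481.52547918 109.71649256]
  hole px pred top [[228.11965418 247.4896215 ]] scene [[298.4642228  197.07125504]]
a 1427 size 131.8923797607422 83.68949127197266 yaw 14.521145820617676 hinge [501.41242686 -93.03044787] hole [ 441.39300643 -108.57616019]
  hole px pred top [[316.11242916 264.83323175]] scene [[211.36538492 230.57443796]]
red [[ 486.34065005 -225.58391796   70.        ]]
peg [[ 431.3396384  -244.20058694   70.        ]]
pink [[ 374.48777649 -248.18921921   70.        ]]
[[186 185 185 186 185 185 185 185 185 186 187 187 187 187 187 186 187 186
  186 186]
 [182 181 182 182 181 182 185 184 184 184 185 184 183 183 183 182 182 182
  182 183]
 [173 173 174 175 178 184 187 182 179 181 177 180 180 184 185 183 183 182
  182 182]
 [171 173 173 171 170 
[... 442 characters left out ...]
28 127 126 125 125 139 172 181 180
  178 179]
 [ 96  93  47  36  38  36  36  68 125 131 129 128 126 131 158 180 181 180
  180 179]
 [102  93  70  44  38  37  34  41  77 120 127 128 131 149 179 180 178 179
  180 180]
 [118  96  93  71  68  88  88  84  91 120 141 155 162 178 181 179 178 178
  179 179]
 [168 121 117 118 136 181 184 180 178 177 176 177 175 175 176 175 174 174
  174 173]
 [183 181 182 182 182 184 184 184 183 183 182 181 180 181 180 179 181 180
  180 180]
 [179 180 181 181 180 179 178 179 180 180 179 180 180 180 182 182 182 181
  182 182]
 [183 183 182 183 183 181 181 182 180 181 182 181 181 181 181 181 181 181
  181 180]]
[[149.14994591 247.00563177]
 [157.08968372 266.57785602]]
```

```bash
cat >> h.py <<'E'
def go(xyz,yaw=None):
    "delta in tool axes (m), roll (rad) from measured pose to a world target with tool down"
    s=env.state();R=Ro.from_euler('xyz',s['ee_rot'],degrees=True).as_matrix()
    y=s['ee_rot'][2]; d=0 if yaw is None else -np.radians((yaw-y+180)%360-180)
    return np.round(R.T@(np.array(xyz)-s['ee_pos'])/1000,4),round(d,3)
E
python3 -c "
from h import *
print(go([501.4,-93,213],104.5))"
```

```text
(array([ 0.4392, -0.3153,  0.0007]), np.float64(-1.474))
```

Emit:
apply_moves(deltas=[[0.439, -0.315, 0.0, -1.474, -0.34], [0.439, -0.315, 0.0, -1.474, -0.34], [0.439, -0.315, 0.0, -1.474, -0.34], [0.439, -0.315, 0.0, -1.474, -0.34], [0.439, -0.315, 0.0, -1.474, -0.34]], grip_force=20)

```text
time_s: 0.6
ee_pos: [338.5, -331.8, 213.7]
ee_rot: [-180.0, -0.0, 63.3]
force: [1.1, -0.1, -0.4]
gripper_width: 54.2
gripper_force: 0.0
```

```bash
python3 -c "
from h import *
print(go([501.4,-93,213],104.5))"
```

```text
(array([0.2865, 0.0384, 0.0007]), np.float64(-0.719))
```

Emit:
apply_moves(deltas=[[0.2865, 0.0384, 0.0, -0.719, -0.34], [0.2865, 0.0384, 0.0, -0.719, -0.34], [0.2865, 0.0384, 0.0, -0.719, -0.34], [0.2865, 0.0384, 0.0, -0.719, -0.34], [0.2865, 0.0384, 0.0, -0.719, -0.34]])

```text
time_s: 1.1
ee_pos: [480.6, -126.0, 213.8]
ee_rot: [-180.0, 0.0, 104.5]
force: [0.7, -0.4, 0.5]
gripper_width: 30.0
gripper_force: 0.0
```

```bash
python3 -c "
from h import *
print(go([501.4,-93,150],104.5))"
```

```text
(array([0.0267, 0.0285, 0.0638]), np.float64(0.001))
```

Emit:
apply_moves(deltas=[[0.0267, 0.0285, 0.0, 0, -0.34], [0.0267, 0.0285, 0.063, 0, -0.34], [0.0267, 0.0285, 0.063, 0, -0.34], [0.0267, 0.0285, 0.063, 0, -0.34]])

```text
time_s: 1.5
ee_pos: [499.1, -94.1, 148.2]
ee_rot: [-179.7, -0.2, 104.3]
force: [0.5, -0.1, 0.7]
gripper_width: 30.1
gripper_force: 0.0
```

```bash
python3 -c "
from h import *
s=env.state();im=cams.grab_frame('wrist');cv2.imwrite('pics/w1.png',im)
print(s['ee_pos'],s['ee_rot'],s['force'])
import loc
o,t,h=loc.S['a'];u=np.array([np.cos(np.radians(t)),np.sin(np.radians(t))]);v=np.array([-u[1],u[0]])
for sx in(-5,5):
  print([proj([*(o+sx*u+w*v),125],'wrist',s).round() for w in(-24,24)])
print(proj([*h,30],'wrist',s), go([501.4,-93,105],104.5))
"
```

```text
[499.11372249 -94.14905718 148.2337275 ] [-1.79661575e+02 -1.58234315e-01  1.04269890e+02] [ 0.49241281 -0.09048437  0.67265461]
[array([[271., 281.]]), array([[271., 207.]])]
[array([[287., 281.]]), array([[287., 207.]])]
[[209.36331371 211.49909826]] (array([0.0014, 0.0015, 0.0451]), np.float64(-0.005))
```

View pics/w1.png

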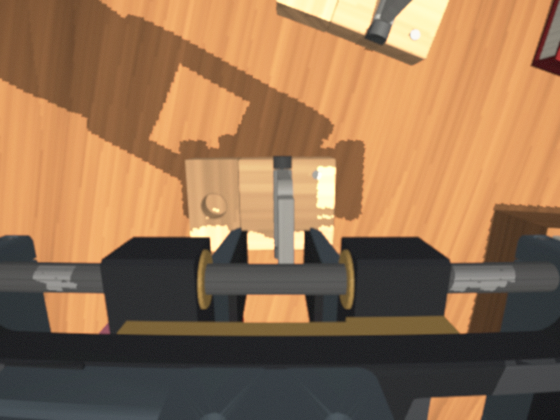

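The wrist view shows plate A between the open fingers at columns 279-294, with its hole at (214,205). That is about 4-5 mm further away than the top camera predicted. I'll open the fingers a bit more, shift forward 3 mm and descend.

Emit:
apply_moves(deltas=[[0.001, 0.005, 0.0, 0, -0.1], [0.001, 0.005, 0.0, 0, -0.1], [0.001, 0.005, 0.0, 0, -0.1], [0.001, 0.005, 0.025, 0, -0.1], [0.001, 0.005, 0.045, 0, -0.1]])

```text
time_s: 2.05
ee_pos: [506.2, -93.2, 106.3]
ee_rot: [179.9, 0.1, 104.2]
force: [0.5, 0.1, -1.2]
gripper_width: 41.4
gripper_force: 0.0
```

```bash
python3 -c "
from h import *
print(env.state())"
```

```text
{'time_s': 2.05, 'qpos': array([-1.17085450e+01,  1.83846923e+01,  1.06631662e+02, -8.60389513e-03,
        5.48402502e+01, -2.58929598e+01]), 'qvel': array([-3.64325782e-02,  1.29416493e+01,  1.56978168e+01, -2.12594787e-02,
       -2.75431314e+01, -7.38877077e-02]), 'effort': array([ 9.17399040e-03, -3.97571898e+01, -2.06436718e+01,  4.55408287e-02,
        3.86356479e-01,  1.20512646e-03]), 'ee_pos': array([506.1681493 , -93.19882797, 106.31639333]), 'ee_rot': array([1.79874077e+02, 6.89583807e-02, 1.04189285e+02]), 'force': array([ 0.54442273,  0.05712164, -1.15394236]), 'torque': array([-0.0231183 , -0.17734194, -0.02375557]), 'gripper_force': 0.0, 'gripper_width': 41.37937232983582}
```

Emit:
apply_moves(deltas=[[0, 0.006, 0, 0, -0.1], [0, 0.007, 0, 0, -0.1], [0, 0.008, 0, 0, -0.1], [0, 0.009, 0, 0, -0.1], [0, 0.01, 0, 0, -0.1]])

```text
time_s: 2.55
ee_pos: [515.9, -90.5, 106.7]
ee_rot: [179.9, 0.0, 104.2]
force: [-0.0, -0.6, -0.3]
gripper_width: 41.1
gripper_force: 0.0
```

Emit:
apply_moves(deltas=[[0, 0.001, 0, 0, -0.1], [0, 0.002, 0, 0, -0.1], [0, 0.003, 0, 0, -0.1], [0, 0.003, 0, 0, -0.1]])

```text
time_s: 2.95
ee_pos: [518.4, -89.6, 106.0]
ee_rot: [180.0, 0.0, 104.2]
force: [0.3, -0.0, -0.2]
gripper_width: 40.9
gripper_force: 0.0
```

Emit:
apply_moves(deltas=[[0, 0.001, 0, 0, -0.1], [0, 0.002, 0, 0, -0.1], [0, 0.003, 0, 0, -0.1], [0, 0.003, 0, 0, -0.1]])

```text
time_s: 3.35
ee_pos: [520.9, -89.0, 105.9]
ee_rot: [-180.0, -0.0, 104.2]
force: [-1.2, -0.3, -0.0]
gripper_width: 41.2
gripper_force: 0.7
```

Emit:
apply_moves(deltas=[[0, 0.001, 0, 0, -0.1], [0, 0.002, 0, 0, -0.1], [0, 0.002, 0, 0, -0.1]])

```text
time_s: 3.65
ee_pos: [521.9, -88.7, 105.9]
ee_rot: [-179.8, -0.0, 104.2]
force: [-4.9, -1.9, 2.6]
gripper_width: 41.0
gripper_force: 2.5
```

Emit:
apply_moves(deltas=[[0, 0.001, 0, 0, -0.1], [0, 0.001, 0, 0, -0.1]])

```text
time_s: 3.85
ee_pos: [522.1, -88.6, 105.8]
ee_rot: [-179.7, -0.0, 104.3]
force: [-6.7, -2.4, 4.4]
gripper_width: 41.0
gripper_force: 3.5
```

Plate A reached its far stop after only about 2 mm. Now the pull side.

Emit:
apply_moves(deltas=[[0, -0.01, 0, 0, -0.1], [0, -0.02, 0, 0, -0.1], [0, -0.027, 0, 0, -0.1], [0, -0.029, 0, 0, -0.1], [0, -0.03, 0, 0, -0.1]])

```text
time_s: 4.35
ee_pos: [495.0, -95.7, 106.1]
ee_rot: [179.9, 0.0, 104.2]
force: [0.7, 0.7, 0.0]
gripper_width: 41.4
gripper_force: 0.0
```

Emit:
apply_moves(deltas=[[0, -0.001, 0, 0, -0.1], [0, -0.002, 0, 0, -0.1], [0, -0.003, 0, 0, -0.1], [0, -0.003, 0, 0, -0.1]])

```text
time_s: 4.75
ee_pos: [492.1, -96.3, 105.9]
ee_rot: [-180.0, 0.0, 104.2]
force: [0.5, 0.8, -0.0]
gripper_width: 41.1
gripper_force: 0.0
```

Emit:
apply_moves(deltas=[[0, -0.001, 0, 0, -0.1], [0, -0.002, 0, 0, -0.1], [0, -0.003, 0, 0, -0.1], [0, -0.003, 0, 0, -0.1]])

```text
time_s: 5.15
ee_pos: [489.3, -97.0, 106.1]
ee_rot: [180.0, 0.0, 104.2]
force: [1.2, 0.7, 0.4]
gripper_width: 40.9
gripper_force: 0.6
```

Emit:
apply_moves(deltas=[[0, -0.001, 0, 0, -0.1], [0, -0.0015, 0, 0, -0.1], [0, -0.0015, 0, 0, -0.1]])

```text
time_s: 5.45
ee_pos: [487.9, -97.5, 106.1]
ee_rot: [180.0, 0.0, 104.2]
force: [1.3, 0.4, 0.8]
gripper_width: 41.1
gripper_force: 0.7
```

Emit:
apply_moves(deltas=[[0, -0.001, 0, 0, -0.1], [0, -0.002, 0, 0, -0.1], [0, -0.002, 0, 0, -0.1]])

```text
time_s: 5.75
ee_pos: [487.1, -97.7, 106.2]
ee_rot: [179.8, 0.0, 104.2]
force: [5.5, 1.9, -0.3]
gripper_width: 40.8
gripper_force: 2.5
```

A is sound, with about 5 mm of total travel. I'll lift off and go to B.

Emit:
apply_moves(deltas=[[0, 0.016, 0, 0, -0.1], [0, 0.018, -0.03, 0, -0.1], [0, 0.018, -0.06, 0, -0.1], [0, 0.018, -0.06, 0, -0.1]])

```text
time_s: 6.15
ee_pos: [504.8, -94.1, 169.2]
ee_rot: [179.7, 0.2, 104.2]
force: [1.1, 0.5, 0.1]
gripper_width: 41.3
gripper_force: 0.0
```

```bash
python3 -c "
from h import *
print(go([546.3,104.1,160],85))"
```

```text
(array([0.182 , 0.0889, 0.009 ]), np.float64(0.335))
```

Emit:
apply_moves(deltas=[[0.182, 0.089, 0.009, 0.335, -0.1], [0.182, 0.089, 0.009, 0.335, -0.1], [0.182, 0.089, 0.009, 0.335, -0.1], [0.182, 0.089, 0.009, 0.335, -0.1], [0.182, 0.089, 0.009, 0.335, -0.1]])

```text
time_s: 6.65
ee_pos: [544.1, 108.4, 155.4]
ee_rot: [-179.8, 0.0, 85.2]
force: [-0.5, -0.5, 0.1]
gripper_width: 41.1
gripper_force: 0.0
```

Emit:
apply_moves(deltas=[[0, 0, 0, 0, -0.1]])

```text
time_s: 6.75
ee_pos: [543.9, 106.0, 155.6]
ee_rot: [-179.8, 0.1, 85.2]
force: [0.3, -0.3, -0.2]
gripper_width: 40.9
gripper_force: 0.0
```

```bash
python3 -c "
from h import *
print(go([546.3,104.1,106],85))
s=env.state();im=cams.grab_frame('wrist');cv2.imwrite('pics/w2.png',im)
import loc
o,t,h=loc.S['b'];u=np.array([np.cos(np.radians(t)),np.sin(np.radians(t))]);v=np.array([-u[1],u[0]])
print(s['ee_pos'],proj([[*(o-5*u),125],[*(o+5*u),125],[*h,30]],'wrist',s).round())
"
```

```text
(array([-0.0016,  0.0027,  0.0496]), np.float64(0.004))
[543.86868554 106.00945742 155.57034045] [[267. 245.]
 [282. 245.]
 [208. 211.]]
```

View pics/w2.png

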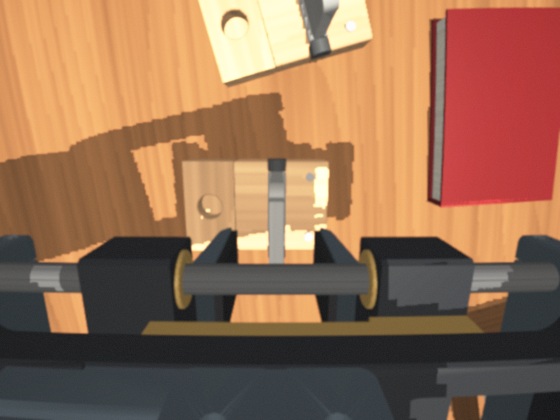

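The wrist view shows plate B centred between the fingers at columns 270-285, with its hole at (210,205). I'll descend and push.

Emit:
apply_moves(deltas=[[-0.001, 0.003, 0.025, 0, -0.1], [-0.001, 0.003, 0.05, 0, -0.1], [-0.001, 0.008, 0.05, 0, -0.1], [-0.001, 0.012, 0.05, 0, -0.1], [-0.001, 0.014, 0.05, 0, -0.1]])

```text
time_s: 7.3
ee_pos: [559.9, 101.6, 108.2]
ee_rot: [179.9, -0.0, 84.9]
force: [-0.4, -0.6, 0.7]
gripper_width: 40.9
gripper_force: 0.7
```

Emit:
apply_moves(deltas=[[0, 0.001, 0, 0, -0.1], [0, 0.002, 0, 0, -0.1], [0, 0.003, 0, 0, -0.1], [0, 0.003, 0, 0, -0.1]])

```text
time_s: 7.7
ee_pos: [561.8, 102.4, 107.3]
ee_rot: [180.0, -0.0, 85.0]
force: [-1.5, 0.9, 0.6]
gripper_width: 41.0
gripper_force: 0.5
```

Emit:
apply_moves(deltas=[[0, 0.001, 0, 0, -0.1], [0, 0.002, 0, 0, -0.1], [0, 0.002, 0, 0, -0.1]])

```text
time_s: 8.0
ee_pos: [563.9, 102.3, 107.0]
ee_rot: [180.0, -0.0, 85.0]
force: [-0.8, 0.2, 0.3]
gripper_width: 40.8
gripper_force: 0.5
```

Emit:
apply_moves(deltas=[[0, 0.001, 0, 0, -0.1], [0, 0.002, 0, 0, -0.1], [0, 0.002, 0, 0, -0.1]])

```text
time_s: 8.3
ee_pos: [565.9, 102.1, 106.9]
ee_rot: [180.0, -0.0, 85.0]
force: [-1.8, 0.9, 0.7]
gripper_width: 41.0
gripper_force: 0.5
```

Emit:
apply_moves(deltas=[[0, 0.001, 0, 0, -0.1], [0, 0.0015, 0, 0, -0.1], [0, 0.0015, 0, 0, -0.1]])

```text
time_s: 8.6
ee_pos: [566.9, 102.0, 106.8]
ee_rot: [-180.0, -0.0, 85.0]
force: [-2.7, 0.9, 1.7]
gripper_width: 41.0
gripper_force: 1.2
```

Emit:
apply_moves(deltas=[[0, 0.001, 0, 0, -0.1], [0, 0.002, 0, 0, -0.1], [0, 0.002, 0, 0, -0.1]])

```text
time_s: 8.9
ee_pos: [567.5, 101.9, 106.8]
ee_rot: [-179.8, 0.0, 85.0]
force: [-5.4, 1.8, 2.8]
gripper_width: 41.3
gripper_force: 3.1
```

B is clearly rocking far. Now I'll pull it back.

Emit:
apply_moves(deltas=[[0, -0.01, 0, 0, -0.1], [0, -0.02, 0, 0, -0.1], [0, -0.028, 0, 0, -0.1], [0, -0.03, 0, 0, -0.1], [0, -0.032, 0, 0, -0.1]])

```text
time_s: 9.4
ee_pos: [537.4, 104.5, 107.1]
ee_rot: [179.9, 0.0, 85.0]
force: [1.5, -0.5, 0.0]
gripper_width: 40.7
gripper_force: 0.5
```

Emit:
apply_moves(deltas=[[0, -0.0015, 0, 0, -0.1], [0, -0.003, 0, 0, -0.1], [0, -0.0045, 0, 0, -0.1], [0, -0.006, 0, 0, -0.1], [0, -0.006, 0, 0, -0.1]])

```text
time_s: 9.9
ee_pos: [531.2, 105.0, 107.0]
ee_rot: [180.0, -0.0, 85.0]
force: [0.5, -0.0, 0.6]
gripper_width: 40.8
gripper_force: 0.5
```

Emit:
apply_moves(deltas=[[0, -0.001, 0, 0, -0.1], [0, -0.002, 0, 0, -0.1], [0, -0.003, 0, 0, -0.1], [0, -0.004, 0, 0, -0.1], [0, -0.004, 0, 0, -0.1]])

```text
time_s: 10.4
ee_pos: [527.2, 105.3, 107.0]
ee_rot: [180.0, 0.0, 85.0]
force: [1.1, -0.3, 0.6]
gripper_width: 41.1
gripper_force: 0.6
```

Emit:
apply_moves(deltas=[[0, -0.001, 0, 0, -0.1], [0, -0.002, 0, 0, -0.1], [0, -0.003, 0, 0, -0.1], [0, -0.003, 0, 0, -0.1]])

```text
time_s: 10.8
ee_pos: [524.1, 105.6, 106.9]
ee_rot: [-180.0, 0.0, 85.0]
force: [0.9, -1.2, 1.1]
gripper_width: 41.0
gripper_force: 0.6
```

Emit:
apply_moves(deltas=[[0, -0.001, 0, 0, -0.1], [0, -0.001, 0, 0, -0.1]])

```text
time_s: 11.0
ee_pos: [523.1, 105.7, 106.9]
ee_rot: [-180.0, 0.0, 85.0]
force: [2.2, 0.7, 0.8]
gripper_width: 40.7
gripper_force: 0.6
```

Emit:
apply_moves(deltas=[[0, -0.001, 0, 0, -0.1], [0, -0.001, 0, 0, -0.1]])

```text
time_s: 11.2
ee_pos: [522.1, 105.8, 106.9]
ee_rot: [-180.0, 0.0, 85.0]
force: [1.7, 0.3, 1.5]
gripper_width: 41.3
gripper_force: 0.5
```

Emit:
apply_moves(deltas=[[0, -0.001, 0, 0, -0.1], [0, -0.001, 0, 0, -0.1]])

```text
time_s: 11.4
ee_pos: [521.6, 105.8, 106.9]
ee_rot: [180.0, 0.0, 85.0]
force: [2.7, 0.5, 0.0]
gripper_width: 41.2
gripper_force: 1.2
```

B is worn, with about 15 mm of travel at the finger height. It is now at its near stop. I'll back off, lift and head for the peg.

Emit:
apply_moves(deltas=[[0, 0.01, 0, 0, -0.1], [0, 0.015, 0, 0, -0.1], [0, 0.015, -0.04, 0, -0.1], [0, 0.015, -0.083, 0, -0.1], [0, 0.015, -0.083, 0, -0.1]])

```text
time_s: 11.9
ee_pos: [539.9, 105.1, 195.5]
ee_rot: [179.4, -0.2, 85.0]
force: [0.7, 0.3, -0.7]
gripper_width: 41.1
gripper_force: 0.0
```

```bash
python3 -c "
from h import *
s=env.state();print(s['ee_pos'],s['ee_rot']);print(go([360,-245,190],5))"
```

```text
[539.94986014 105.12396474 195.54466548] [ 1.79393728e+02 -1.66355142e-01  8.50020895e+01]
(array([-0.3645, -0.1488,  0.0029]), np.float64(1.396))
```

Emit:
apply_moves(deltas=[[-0.3645, -0.149, 0.0, 1.396, 0.0], [-0.3645, -0.149, 0.0, 1.396, 0.0], [-0.3645, -0.149, 0.0, 1.396, 0.0], [-0.3645, -0.149, 0.0, 1.396, 0.0], [-0.3645, -0.149, 0.0, 1.396, 0.0]])

```text
time_s: 12.4
ee_pos: [420.5, -119.1, 189.5]
ee_rot: [-179.9, 0.0, 41.7]
force: [0.4, -1.2, -0.1]
gripper_width: 45.7
gripper_force: 0.0
```

```bash
python3 -c "
from h import *
s=env.state();print(s['ee_pos'],s['ee_rot']);print(go([360,-245,190],5))"
```

```text
[ 420.54458168 -119.133092    189.46584648] [-1.79948961e+02  3.59574453e-02  4.17228161e+01]
(array([-0.129 ,  0.0536, -0.0005]), np.float64(0.641))
```

Emit:
apply_moves(deltas=[[-0.129, 0.054, 0, 0.641, 0.0], [-0.129, 0.054, 0, 0.641, 0.0], [-0.129, 0.054, 0, 0.641, 0.0], [-0.129, 0.054, 0, 0.641, 0.0], [-0.129, 0.054, 0, 0.641, 0.0]])

```text
time_s: 12.9
ee_pos: [361.3, -245.4, 189.3]
ee_rot: [-179.9, 0.1, 4.9]
force: [0.4, 0.2, -0.2]
gripper_width: 45.5
gripper_force: 0.0
```

Emit:
apply_moves(deltas=[[0, 0, 0, 0, 0], [0, 0, 0, 0, 0]])

```text
time_s: 13.1
ee_pos: [362.1, -244.1, 189.6]
ee_rot: [-180.0, 0.0, 5.4]
force: [0.2, -0.3, 1.2]
gripper_width: 45.6
gripper_force: 0.0
```

```bash
python3 -c "
from h import *
s=env.state();im=cams.grab_frame('wrist');cv2.imwrite('pics/w3.png',im)
t=cams.grab_frame('top');cv2.imwrite('pics/top1.png',t)
print(s['ee_pos'],s['ee_rot'],proj([[431,-244,70],[431,-244,0],[486,-225.6,70],[374.5,-248,70]],'wrist',s).round())"
```

```text
[ 362.13256129 -244.13911901  189.57395769] [-1.79962215e+02  4.33075369e-02  5.37407054e+00] [[283. 133.]
 [282. 133.]
 [268.  62.]
 [281. 198.]]
```

View pics/w3.png

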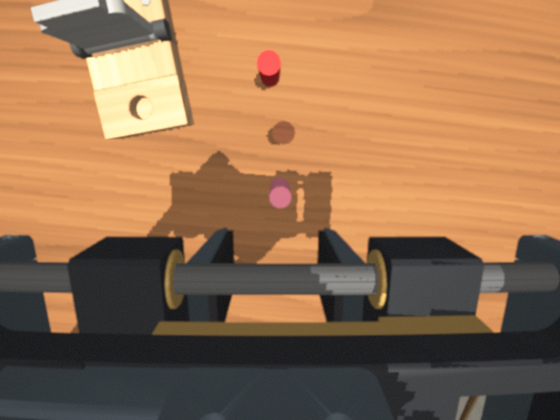

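The wrist view shows the dark peg at (284,132), as predicted, with red at (268,63) and pink at (280,193). I'll go over the peg and then down.

```bash
python3 -c "
from h import *
im=cv2.imread('pics/w3.png');g=cv2.GaussianBlur(im,(0,0),1.2)
sub=im[118:150,266:302];h=cv2.cvtColor(sub,cv2.COLOR_BGR2HSV)
m=((h[...,2]<150)).astype(np.uint8);p=np.argwhere(m);print(m.sum(),p.mean(0)[::-1]+[266,118],p.min(0),p.max(0))
class s:0
st={'ee_pos':np.array([362.13,-244.14,189.57]),'ee_rot':np.array([-179.96,.043,5.374])}
print(ray([p.mean(0)[::-1]+[266,118]],'wrist',70,st),ray([(283.5,132)],'wrist',70,st))
print(go([431.7,-244.5,190]))"
```

```text
103 [274.81553398 134.45631068] [7 2] [25 25]
[[ 428.84103533 -236.94928135   70.        ]] [[ 431.5778391  -244.13390967   70.        ]]
(array([ 0.069 ,  0.007 , -0.0003]), 0)
```

Emit:
apply_moves(deltas=[[0.069, 0.007, 0, 0, 0], [0.069, 0.007, 0, 0, 0], [0.069, 0.007, 0.04, 0, 0], [0.069, 0.007, 0.08, 0, 0], [0.069, 0.007, 0.08, 0, 0]])

```text
time_s: 13.7
ee_pos: [428.4, -242.3, 105.6]
ee_rot: [-179.6, 0.5, 5.4]
force: [-0.9, 0.4, -0.4]
gripper_width: 45.6
gripper_force: 0.0
```

```bash
python3 -c "
from h import *
print(env.state()['ee_pos'],go([431.6,-244.3,36]))"
```

```text
[ 428.38632285 -242.26347794  105.57533565] (array([0.0037, 0.0028, 0.0695]), 0)
```

Emit:
apply_moves(deltas=[[0.001, 0.001, 0.03, 0, 0], [0.001, 0.001, 0.06, 0, 0], [0.001, 0.001, 0.071, 0, 0], [0.001, 0.001, 0.071, 0, 0], [0.001, 0.001, 0.071, 0, 0]])

```text
time_s: 14.2
ee_pos: [433.9, -246.4, 40.5]
ee_rot: [179.9, -0.1, 5.3]
force: [0.5, -0.0, -0.3]
gripper_width: 45.8
gripper_force: 0.0
```

Emit:
apply_moves(deltas=[[0, 0, 0, 0, -0.5], [0, 0, 0, 0, -0.7], [0, 0, 0, 0, -0.8], [0, 0, 0, 0, -0.8], [0, 0, 0, 0, -0.8]], grip_force=15)

```text
time_s: 14.7
ee_pos: [433.1, -246.0, 39.5]
ee_rot: [180.0, -0.0, 5.3]
force: [0.3, -0.1, 3.8]
gripper_width: 19.8
gripper_force: 15.0
```

Peg gripped (19.8 mm). I'll lift it and go to a standoff before hole B.

Emit:
apply_moves(deltas=[[0, 0, -0.05, 0, -0.8], [0, 0, -0.1, 0, -0.8], [0, 0, -0.14, 0, -0.8], [0, 0, -0.14, 0, -0.8]])

```text
time_s: 15.1
ee_pos: [435.9, -247.6, 184.6]
ee_rot: [179.6, -0.6, 5.3]
force: [1.3, -0.6, -0.5]
gripper_width: 19.6
gripper_force: 15.0
```

```bash
python3 -c "
from h import *
print(env.state()['ee_pos'],go([416.8,115.3,170],-5))"
```

```text
[ 435.86093623 -247.58067639  184.62121918] (array([ 0.0145, -0.3632,  0.0121]), np.float64(0.18))
```

Emit:
apply_moves(deltas=[[0.0145, -0.363, 0.012, 0.18, -0.8], [0.0145, -0.363, 0.012, 0.18, -0.8], [0.0145, -0.363, 0.012, 0.18, -0.8], [0.0145, -0.363, 0.012, 0.18, -0.8], [0.0145, -0.363, 0.012, 0.18, -0.8]])

```text
time_s: 15.6
ee_pos: [418.6, 1.8, 169.8]
ee_rot: [180.0, 0.1, -5.0]
force: [1.6, 0.4, -0.7]
gripper_width: 19.6
gripper_force: 15.0
```

```bash
python3 -c "
from h import *
print(env.state()['ee_pos'],go([416.8,115.3,170],-5))"
```

```text
[418.62897423   1.80044377 169.83583104] (array([-0.0118, -0.1129, -0.0002]), np.float64(-0.001))
```

Emit:
apply_moves(deltas=[[-0.0118, -0.113, 0, 0, -0.8], [-0.0118, -0.113, 0, 0, -0.8], [-0.0118, -0.113, 0, 0, -0.8], [-0.0118, -0.113, 0, 0, -0.8]])

```text
time_s: 16.0
ee_pos: [417.0, 115.5, 169.8]
ee_rot: [180.0, 0.1, -4.7]
force: [0.6, -0.4, -1.3]
gripper_width: 19.7
gripper_force: 15.0
```

Emit:
apply_moves(deltas=[[0, 0, 0, 0, -0.8], [0, 0, 0, 0, -0.8], [0, 0, 0, 0, -0.8], [0, 0, 0, 0, -0.8]])

```text
time_s: 16.4
ee_pos: [418.0, 112.7, 170.8]
ee_rot: [180.0, 0.0, -5.1]
force: [-0.4, 0.0, -0.5]
gripper_width: 19.4
gripper_force: 15.0
```

```bash
python3 -c "
from h import *
s=env.state();im=cams.grab_frame('wrist');cv2.imwrite('pics/w4r.png',im)
np.save('s4.npy',np.r_[s['ee_pos'],s['ee_rot']])
print(s['ee_pos'],s['ee_rot'],proj([[481.5,109.7,30],[416.8,115.3,130]],'wrist',s).round(1))
cv2.imwrite('pics/w4.png',cv2.resize(im[80:290,140:420],None,fx=2.8,fy=2.8,interpolation=cv2.INTER_CUBIC))"
```

```text
[417.95239631 112.7335556  170.7695126 ] [ 1.79989783e+02  2.37430544e-03 -5.10349653e+00] [[272.9 138.5]
 [272.2 239.1]]
```

View pics/w4.png

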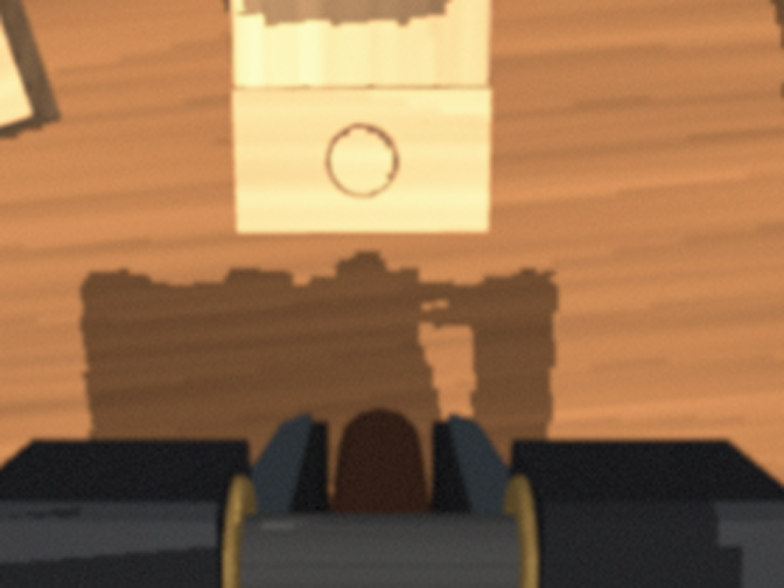

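The crop shows the hole of B at full-frame (269.6,137.5). The peg's lower rim has its front edge at (275.7,225.7).

```bash
python3 -c "
from h import *
a=np.load('s4.npy');st={'ee_pos':a[:3],'ee_rot':a[3:]}
R=Ro.from_euler('xyz',a[3:],degrees=True).as_matrix()
h=ray([(140+363/2.8-.3,80+161/2.8-.3)],'wrist',30,st)[0]
f=ray([(140+380/2.8-.3,80+408/2.8-.3)],'wrist',a[2]-39.5,st)[0]
im=cv2.imread('pics/w4r.png')
c=cams.get_calibration('wrist')
print('hole',h,'front rim tool',R.T@(f-a[:3]))
b=[(140+x/2.8-.3,80+232/2.8-.3) for x in(236,489)];B=ray(b,'wrist',30,st);print(B,np.linalg.norm(B[0]-B[1]),(B[0]+B[1])/2+23*np.array([.996,-.086,0]))
"
```

```text
hole [482.98031292 112.88921175  30.        ] front rim tool [ 8.45846849 -0.31782194 39.49959348]
[[463.75690671 157.2819598   30.        ]
 [456.21987496  73.16082917  30.        ]] 84.45810479118322 [482.89639083 113.24339448  30.        ]
```

```bash
python3 -c "
from h import *
print(env.state()['ee_pos'],go([484.4,112.7,78],-5))"
```

```text
[417.9823304  112.88931791 170.81722146] (array([ 0.0662, -0.0057,  0.0928]), np.float64(-0.001))
```

Emit:
apply_moves(deltas=[[0.066, -0.0057, 0, 0, -0.8], [0.066, -0.0057, 0.03, 0, -0.8], [0.066, -0.0057, 0.06, 0, -0.8], [0.066, -0.0057, 0.09, 0, -0.8], [0.066, -0.0057, 0.093, 0, -0.8]])

```text
time_s: 16.95
ee_pos: [481.5, 112.5, 74.6]
ee_rot: [179.9, 0.4, -5.0]
force: [-0.3, -0.6, 0.3]
gripper_width: 19.7
gripper_force: 15.0
```

Emit:
apply_moves(deltas=[[0, 0, 0, 0, -0.8], [0, 0, 0, 0, -0.8], [0, 0, 0, 0, -0.8], [0, 0, 0, 0, -0.8]])

```text
time_s: 17.35
ee_pos: [484.9, 113.8, 79.1]
ee_rot: [-180.0, -0.1, -5.0]
force: [0.4, -0.1, -0.1]
gripper_width: 19.6
gripper_force: 15.0
```

```bash
python3 -c "
from h import *
s=env.state();im=cams.grab_frame('wrist');cv2.imwrite('pics/w5r.png',im)
np.save('s5.npy',np.r_[s['ee_pos'],s['ee_rot']])
print(s['ee_pos'],s['ee_rot'],proj([[483,112.9,30]],'wrist',s).round(1))
cv2.imwrite('pics/w5.png',cv2.resize(im[130:290,180:380],None,fx=3.7,fy=3.7,interpolation=cv2.INTER_CUBIC))
cv2.imwrite('pics/top2.png',cams.grab_frame('top'))"
```

```text
[484.90206621 113.77311448  79.08827319] [-1.79957786e+02 -1.47827670e-01 -4.99740181e+00] [[277.4 236.3]]
```

View pics/w5.png

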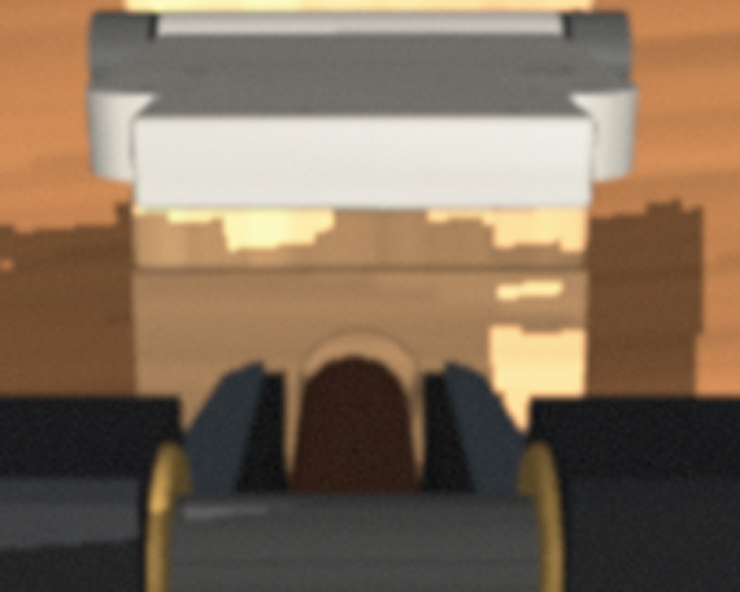

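The view shows the plate leaning over. The hole's far rim is at crop (362,330), i.e. full frame (277.8,219.2), and the peg's front rim is at crop (357,357), i.e. (276.5,226.5).

```bash
python3 -c "
from h import *
a=np.load('s5.npy');st={'ee_pos':a[:3],'ee_rot':a[3:]}
R=Ro.from_euler('xyz',a[3:],degrees=True).as_matrix()
f=lambda x,y,z:R.T@(ray([(180+x/3.7-.35,130+y/3.7-.35)],'wrist',z,st)[0]-a[:3])
h=f(362,330,30)-[11.5,0,0];p=f(357,357,a[2]-39.5)-[10,0,0]
print('hole',h,'peg',p,'delta',h-p,env.state()['ee_pos'])
print(f(302,400,30),f(422,400,30))
"
```

```text
hole [-1.01339893  1.09410434 49.11470013] peg [-2.04082535  0.15781356 39.52056128] delta [1.02742642 0.93629078 9.59413885] [484.52508636 113.69775973  78.62416091]
[ -3.03013054 -10.12306701  49.08809033] [-3.01924522 12.35293678 49.07155865]
```

Emit:
apply_moves(deltas=[[0.0011, 0.0009, 0, 0, -0.8], [0.0011, 0.0009, 0.003, 0, -0.8], [0.0011, 0.0009, 0.006, 0, -0.8], [0.0011, 0.0009, 0.009, 0, -0.8], [0.0011, 0.0009, 0.011, 0, -0.8]])

```text
time_s: 17.95
ee_pos: [484.9, 112.5, 66.3]
ee_rot: [180.0, 0.0, -5.0]
force: [0.6, -1.1, -0.3]
gripper_width: 19.5
gripper_force: 15.0
```

Emit:
apply_moves(deltas=[[0, 0, 0.002, 0, -0.8], [0, 0, 0.003, 0, -0.8], [0, 0, 0.003, 0, -0.8]])

```text
time_s: 18.25
ee_pos: [485.0, 112.6, 63.6]
ee_rot: [180.0, 0.0, -5.0]
force: [0.1, 0.0, -0.5]
gripper_width: 19.6
gripper_force: 15.0
```

The peg is in the hole mouth with no force. Continuing down.

Emit:
apply_moves(deltas=[[0, 0, 0.003, 0, -0.8], [0, 0, 0.006, 0, -0.8], [0, 0, 0.009, 0, -0.8], [0, 0, 0.012, 0, -0.8], [0, 0, 0.012, 0, -0.8]])

```text
time_s: 18.75
ee_pos: [484.8, 112.5, 51.3]
ee_rot: [180.0, 0.1, -5.0]
force: [-0.3, -0.1, -0.1]
gripper_width: 19.7
gripper_force: 15.0
```

Emit:
apply_moves(deltas=[[0, 0, 0.001, 0, -0.8], [0, 0, 0.002, 0, -0.8], [0, 0, 0.002, 0, -0.8]])

```text
time_s: 19.05
ee_pos: [485.1, 112.6, 49.8]
ee_rot: [180.0, 0.0, -5.0]
force: [0.6, 0.0, 0.3]
gripper_width: 20.0
gripper_force: 15.0
```

Emit:
apply_moves(deltas=[[0, 0, 0, 0, -0.4], [0, 0, 0, 0, -0.2], [0, 0, 0, 0, 0], [0, 0, 0, 0, 0], [0, 0, 0, 0, 0]])

```text
time_s: 19.55
ee_pos: [485.2, 112.6, 49.9]
ee_rot: [180.0, -0.0, -5.0]
force: [0.3, -0.3, -0.2]
gripper_width: 45.7
gripper_force: 0.0
```

Emit:
apply_moves(deltas=[[0, 0, -0.015, 0, 0], [0, 0, -0.04, 0, 0], [0, 0, -0.08, 0, 0], [-0.01, 0, -0.12, 0, 0], [-0.03, 0, -0.12, 0, 0]])

```text
time_s: 20.05
ee_pos: [459.6, 116.1, 175.0]
ee_rot: [-179.8, -0.7, -5.0]
force: [0.0, 0.6, -0.0]
gripper_width: 45.6
gripper_force: 0.0
```

Emit:
apply_moves(deltas=[[-0.05, 0, 0, 0, 0], [-0.08, 0, 0, 0, 0], [-0.08, 0, 0, 0, 0], [-0.08, 0, 0, 0, 0]])

```text
time_s: 20.45
ee_pos: [375.7, 122.3, 170.2]
ee_rot: [-180.0, -0.1, -5.0]
force: [0.4, 0.2, -0.5]
gripper_width: 45.5
gripper_force: 0.0
```

```bash
python3 -c "
from h import *
s=env.state();print(s['ee_pos'],s['force'])
w=cams.grab_frame('wrist');t=cams.grab_frame('top');c=cams.grab_frame('scene')
z=lambda i:cv2.resize(i,(390,300),interpolation=cv2.INTER_CUBIC)
cv2.imwrite('pics/f.png',np.vstack([np.hstack([z(w),z(t[190:280,180:297])]),np.hstack([z(c[140:260,230:386]),z(cv2.imread('pics/scene0.png')[140:260,230:386])])]))"
```

```text
[375.74399098 122.30334375 170.24126119] [ 0.3659465   0.24657208 -0.49197873]
```

View pics/f.png

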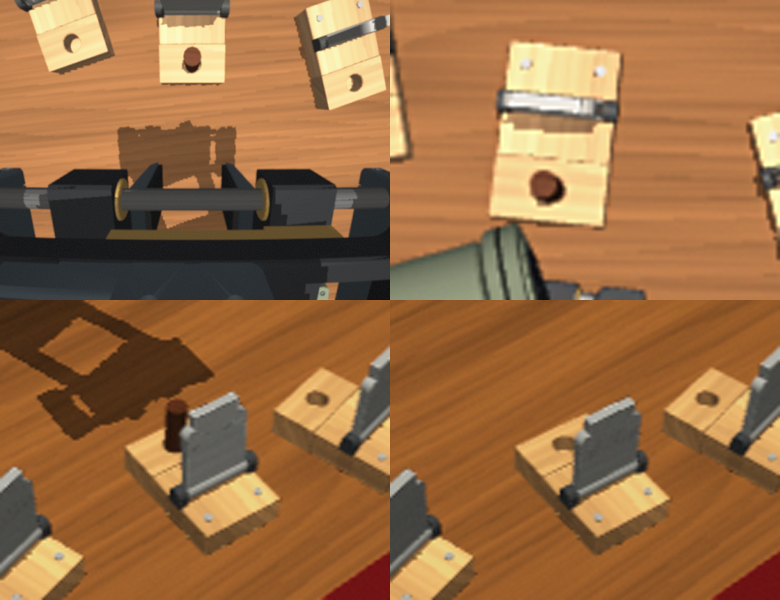

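The peg stands upright in B's hole, in the wrist, top and scene panels alike. Plate B leans towards the robot compared with the start picture at bottom right.

```bash
python3 -c "
from workcell import env
print(env.job_done())"
```

```text
the job is handed in; nothing more can be done
None
```

Support B (the middle one) has the worn hinge: its plate is left leaning towards the robot at its stop, with the peg standing home in its block. A rocked normally, C was not rocked because B was found first, and the job is handed in with no verdict returned.

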